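# Lock the big-button switch into its desk mount

### The arm

A 6-joint arm with a two-finger parallel gripper is mounted at the origin on the work surface. World frame = base frame: x ahead of the robot, y to its left, z up, the work surface at z = 0. Lengths are in m, angles in rad, forces in N, time in s.
With the tool pointing down it reaches from about 0.3 to 0.85 m from the base axis. Payload 4.2 kg.
Tool frame: the origin (TCP) lies midway between the tips of the shut fingers; the grasp point (between the pads) lies 19 mm behind it; z points along the fingers, y is the line along which they close (so a half turn about z gives the same grasp; the last joint's range is limited). The gripper opens to 91 mm and grips with 3 to 60 N. Pads are 32 mm wide; open, the fingers measure 118 mm over their backs; the gripper's body (76 mm by 178 mm) begins 60 mm behind the grasp point.
Start: joints at [1.201, 0.32, 1.565, -0, 1.257, -0.02], TCP at [0.197, 0.54, 0.214] pointing down, gripper open.
Joint ranges: [-3.11, 3.11], [-0.84, 2.01], [0.21, 2.61], [-1.34, 4.49], [0.05, 2.63], [-2.56, 2.56]. Speed limits (rad/s): [2.57, 2.57, 3.14, 3.14, 3.14, 3.14].

### API

Orientations are given as [roll, pitch, yaw] about the fixed x, y, z axes, in that order (R = Rz(yaw) Ry(pitch) Rx(roll)).
In Python, from station import manip, eoat, viewer, readout gives the robot as it stands. The module is installed in compiled form; this text tells all that it offers. Calls block until the motion is done:
- manip.goto(position, orientation): joint-space move of the TCP to a pose.
- manip.servo_line(position, ori=None, speed=0.15, guard=None): straight line of the TCP; ori=None keeps the orientation; speed is the mean speed in m/s. With guard (N) it stops when the force on the tool has changed by that much, and returns True; else False.
- manip.move_joints(angles): joint-space move.
- eoat.set_gripper(opening, grip_force=None): finger opening in m; grip_force is the grip in N (None keeps the last); returns when the fingers have stopped.
- manip.pause(seconds).
- manip.solve_ik(position, orientation): joint angles nearest the present ones, or None.
- viewer.grab_frame(name): name is "scene" or "top" or "wrist"; returns the picture (480x640x3 uint8, red, green, blue); there is no depth.
- viewer.camera_model(name): a dict with "intrinsics" (3x3 intrinsics, pixels), "rvec" (rotation vector, rad) and "tvec" (3), from world to camera coordinates, as OpenCV has them. Camera axes: x right, y down, z forward; pixel columns grow to the right and rows downward; lengths in m; the calibration is good to about 2 mm. A picture is of the moment at which its call begins: read the wrist's pose just before it. camera_model takes no time and is no camera call; for the wrist camera it gives the pose at the moment of the call.
A pose or a line that the arm cannot do raises manip.MotionError and nothing moves.
- manip.job_done(): hands the job in; it is judged then, once.
Readings, each from a call of its own:
- readout.get_clock(): time.
- readout.get_qpos(): joint angles.
- readout.get_joint_velocities(): joint speeds.
- readout.get_effort(): joint torques, N m.
- readout.get_tcp_pos(): TCP position.
- readout.get_tool_rot(): TCP orientation.
- readout.get_contact_force(): force on the tool from outside, world axes, zero at the start.
- readout.get_ft_torque(): the same for the moment, N m.
- readout.get_grip_width(): finger opening in m.
- readout.get_grip_force(): force on a finger pad.
Only numpy, scipy, OpenCV 4.12 (cv2) and the standard library are available. Lean on these libraries where they do the work, as an engineer would, in place of code of your own. Each camera call takes 0.05 s, during which the arm holds its last target. There are 200 camera calls.

### The job

Get the big-button switch ready for the next child: take it out of its foam-lined case and slide its bar fully home into the sleeve of the desk mount, button up, until the housing meets the sleeve. Only then, with the lever still open, screw the mount's lever bolt in clockwise until it is snug, and finally fold its lever all the way down flat. Leave the other things on the desk where they are.

Things in the scene. Friction and masses are not known exactly. Their poses are not given: they have to be found in the camera images.
- switch: Big-button switch: pale grey box-shaped housing, round white button on top, flat aluminium bar out of one end. Origin: on the underside, in the middle, where the bar leaves the housing. x along the bar to its tip, z up when the button is up. Housing: x -70 to 0, 58 mm wide (y), 28 high plus an 8 mm high button of 52 mm diameter. Bar: x 0 to 95, underside flush with the housing's. About 0.2 kg.
- bar_mid (a point): On the switch's bar, 30 mm from the housing, half-way up (7 mm above the underside). Axes as the switch. Grip here 22 mm across y. The bar is 22 mm wide and 14 high; its last 8 mm are narrowed to 16 x 9. A notch in its top, 3 mm deep, 55 to 75 mm from the housing, takes the bolt's tip. The centre of mass lies about where the bar leaves the housing.
- housing_mid (a point): Middle of the switch's housing, 14 mm above its underside, 35 mm behind the end where the bar leaves it. Axes as the switch. Grip here 58 mm across y, the sides are flat.
- case: Fixed storage case, no lid, dark foam in a grey shell, 225 mm (x) by 145 mm (y), 62 high. Origin: middle of its underside. The switch lies in it button up, bar towards +x, underside 26 mm above the desk, level. The housing fills a pocket (4 mm play, button flush with the foam): no room there for fingers. Round bar_mid is an open finger recess 58 mm along x, 128 mm wide, floor 5 mm above the desk.
- mouth (a point): Middle of the mouth of the desk mount's sleeve, 20.5 mm above the desk. x: the way the bar goes in, z up. Bore 25 mm wide, 17 high, 90 long, floor 12 mm above the desk (8.5 below this point); its first 8 mm are flared by 4 mm a side. Home, the housing's end touches the mouth, the switch's origin is in this plane, the housing stands out to -x, clear of the desk.
- mount: The fixed desk mount: steel base plate 8 mm thick, from the mouth 130 mm along x, 110 mm wide, with the aluminium sleeve on it (41 mm wide outside, top 36 mm above the desk). Origin: on the desk under the sleeve's middle, 45 mm behind the mouth; x as mouth. In front of the mouth a strip of desk 270 mm long and 140 mm wide is free.
- bolt_axis (a point): On the vertical axis of the clamp bolt, at the top of the threaded boss on the sleeve, 48 mm above the desk, 65 mm from the mouth along its x. Axes as mouth. The bolt's lever is the highest part of the mount: open, it reaches to about 145 mm above the desk and 45 mm from this axis.
- lever_pivot (a point): Middle of the lever's hinge pin in the bolt's head, on the bolt's axis; 66 mm above the desk when snug, 1.27 mm higher per rad still out. It turns with the bolt: its x is the horizontal direction in which the lever lies when folded, its y is the hinge pin.
- lever_end (a point): On the middle line of the lever, 70 mm from its pivot (the lever ends at 78 mm). The lever is a metal paddle 18 mm wide (22 near the end) and 8 mm thick. x: along the lever, away from the pivot.
- bolt (a joint): Turn of the clamp bolt, rad: grows as it is screwed in, clockwise seen from above. Snug (hard stop) at 6.28; starts 1.3 to 2.8. Friction 0.06 N m: it stays where left. lever_pivot's x is the mouth's x turned clockwise by this value, so when snug the open lever leans towards the mouth and folds away from it. Turn it by pushing the open lever round like a crank, or by pinching the lever.
- lever (a joint): Opening of the bolt's lever, rad: 0 folded flat (level, along lever_pivot's x), 1.57 upright, 2.1 fully open (leaning 0.53 past upright, to the other side). It starts at 1.95 to 2.1. Friction 0.15 N m: it stays where it is left.
- sanitiser: Bystander: clear hand-sanitiser bottle, 52 mm diameter, 155 mm tall. Origin: middle of its underside.
- bell: Bystander: desk call bell, chrome dome, 82 mm diameter, 55 mm tall. Origin: middle of its underside.
- timer: Bystander: white kitchen timer, 62 x 62 mm, 41 mm tall. Origin: middle of its underside.
- tape: Bystander: sticky-tape dispenser, 125 x 50 mm (long side along its x), 79 mm tall. Origin: middle of its underside.
- giftbox: Bystander: small pale cardboard box, 98 x 68 mm (long side along its x), 57 mm tall. Origin: middle of its underside.
- eraser: Bystander: whiteboard eraser, 112 x 52 mm (long side along its x), 34 mm tall. Origin: middle of its underside.
Not all that is in view belongs to the job. What is shaped like the mount but turquoise or yellow is not meant.

How it is judged:
On the way, in this order (a step that is already met when the one before it is completed fails the run):
1. the switch's bar is fully home in the sleeve, button up, while the bolt is still out (x of switch in the frame of mouth above -0.004 m and y of switch in the frame of mouth between -0.004 and 0.004 m and z of switch in the frame of mouth between -0.0125 and 0.002 m and angle between the x axis of switch and the x axis of mouth, either way round below 0.08 rad and angle between the z axis of switch and the z axis of mouth, either way round below 0.08 rad and value of joint bolt below 5.5 rad), for 0.2 s.
2. the bolt is screwed in snug with the lever still open (x of switch in the frame of mouth above -0.004 m and y of switch in the frame of mouth between -0.004 and 0.004 m and z of switch in the frame of mouth between -0.0125 and 0.002 m and angle between the x axis of switch and the x axis of mouth, either way round below 0.08 rad and angle between the z axis of switch and the z axis of mouth, either way round below 0.08 rad and value of joint bolt above 6 rad and value of joint lever above 1.3 rad), for 0.1 s.
3. the lever is folded down flat (x of switch in the frame of mouth above -0.004 m and y of switch in the frame of mouth between -0.004 and 0.004 m and z of switch in the frame of mouth between -0.0125 and 0.002 m and angle between the x axis of switch and the x axis of mouth, either way round below 0.08 rad and angle between the z axis of switch and the z axis of mouth, either way round below 0.08 rad and value of joint bolt above 5.95 rad and value of joint lever below 0.2 rad), for 0.2 s.
At the end, for the whole second after the job is handed in: The switch's bar is home in the sleeve, button up, straight within 0.08 rad, with the housing within 4 mm of the mouth and at rest; the bolt is within 0.33 rad of its stop; the lever is folded to within 0.2 rad of flat (all of step 3 and linear speed of switch below 0.02 m/s); the robot touches nothing.
It fails at once if one of the other things is pushed more than 30 mm from its place (distance of any of sanitiser, bell, timer, tape, giftbox, eraser from where it was at the start of the episode above 0.03 m).
It fails at once if one of the other things is knocked over (angle between any of sanitiser, bell, timer, tape, giftbox, eraser's own z axis and vertical above 0.5 rad).
It also fails if it takes over 72 s, if anything falls off the work surface, if the arm or the gripper's body presses on something with over 40 N, if the wrist force passes 120 N, or if a joint passes its speed limit or range.

## Working session

There is one attempt and no reset: what is moved stays moved. The work goes in short steps, each a Python script; the robot and the scene stay as the last script left them, time stands still between calls to the robot, and variables do not carry over. Pictures are saved under pics/ and viewed, at most 10 in all, crops included, and the job is handed in when it is done.

```bash
mkdir -p pics
cat > h.py <<'E'
from station import manip, eoat, viewer, readout
import numpy as np, cv2
from scipy.spatial.transform import Rotation as R
def save(cam,name):
    m=viewer.camera_model(cam); im=viewer.grab_frame(cam)
    cv2.imwrite(f'pics/{name}.png',im[:,:,::-1]); np.savez(f'pics/{name}.npz',**{k:np.array(v,float) for k,v in m.items()})
    return im
def ray(name,px,z):
    "world points at height z seen at pixels px in saved picture"
    m=np.load(f'pics/{name}.npz'); Rm=cv2.Rodrigues(m['rvec'])[0]; t=m['tvec'].ravel()
    px=np.atleast_2d(px).astype(float); K=m['intrinsics']
    d=(np.c_[px,np.ones(len(px))]@np.linalg.inv(K).T)@Rm; c=-Rm.T@t
    s=(np.broadcast_to(z,len(px))-c[2])/d[:,2]; return c+s[:,None]*d
def proj(name,P):
    m=np.load(f'pics/{name}.npz'); return cv2.projectPoints(np.atleast_2d(P).astype(float),m['rvec'],m['tvec'],m['intrinsics'],None)[0][:,0]
E
python3 - <<'E'
from h import *
save('top','top0');save('scene','scene0')
print(readout.get_tcp_pos(),readout.get_tool_rot(),readout.get_clock())
for n in ('top0','scene0'):
    m=np.load(f'pics/{n}.npz');print(m['intrinsics'].tolist(),(-cv2.Rodrigues(m['rvec'])[0].T@m['tvec'].ravel()))
E
```

```text
[0.19690727 0.5397687  0.21322183] [-3.14005938e+00 -5.44904727e-06  2.79177352e+00] 0.1
[[453.9167278766353, 0.0, 321.8906462700132], [0.0, 453.9167278766353, 242.5800111258449], [0.0, 0.0, 1.0]] [ 0.25712014 -0.02752369  1.06995102]
[[560.8151535119644, 0.0, 319.99378774105094], [0.0, 560.8151535119644, 233.85459384824776], [0.0, 0.0, 1.0]] [ 0.83164705 -0.58539381  1.15428783]
```

View pics/top0.png

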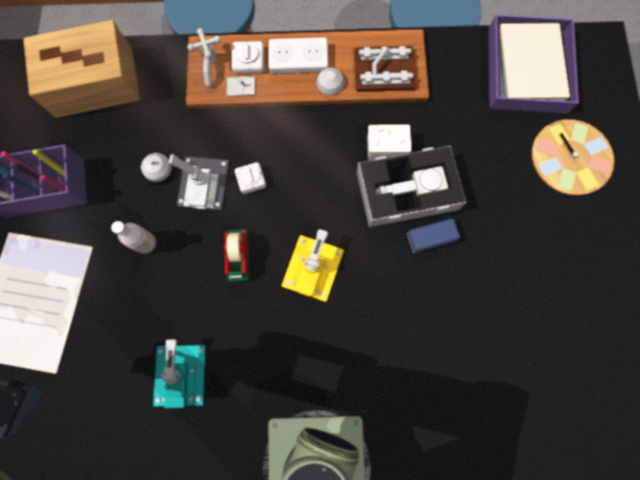

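View pics/scene0.png

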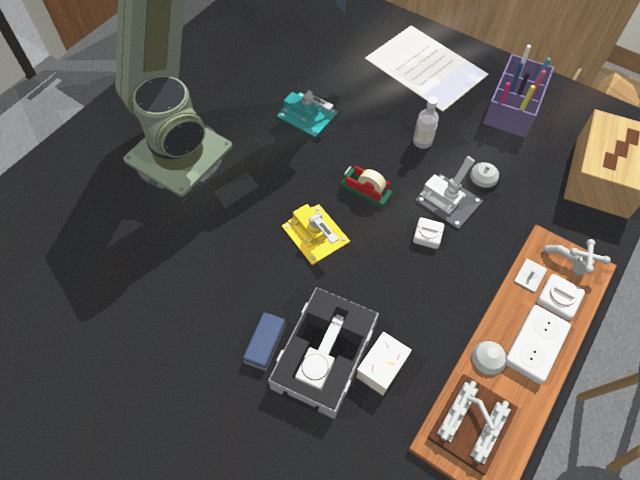

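Candidates for the mount in top0 are grey (203,183), turquoise (180,376) and yellow (313,265), so grey is the one. The switch lies in the case at (410,187) with its bar pointing left. The fittings on the orange board at (310,68) are distractors. I'll check the choice in one close crop.

Run:
```python
from h import *
a=cv2.imread('pics/top0.png')[140:225,155:255];b=cv2.imread('pics/scene0.png')[145:230,405:505]
f=lambda x:cv2.resize(x,(400,340),interpolation=cv2.INTER_CUBIC)
cc=cv2.imread('pics/top0.png')[140:225,350:470]
cv2.imwrite('pics/crop.png',np.hstack([f(a),f(b)]))
print(ray('top0',[[187,157],[229,160],[220,210],[178,205]],0.008))
print(ray('top0',[[358,160],[452,147],[465,209],[368,224]],0.062))
print(ray('top0',[[203,183],[402,188],[137,237],[236,255]],0.03))
```

```text
[[0.72732466 0.30486553 0.008     ]
 [0.71591302 0.19919212 0.008     ]
 [0.58596235 0.21907283 0.008     ]
 [0.601925   0.32233405 0.008     ]]
[[ 0.68285238 -0.11870307  0.062     ]
 [ 0.70885263 -0.34419808  0.062     ]
 [ 0.55412526 -0.3599991   0.062     ]
 [ 0.52518511 -0.13435595  0.062     ]]
[[ 0.64872792  0.25664053  0.03      ]
 [ 0.62089777 -0.22423272  0.03      ]
 [ 0.5186938   0.40885972  0.03      ]
 [ 0.46826819  0.17426649  0.03      ]]
```

View pics/crop.png

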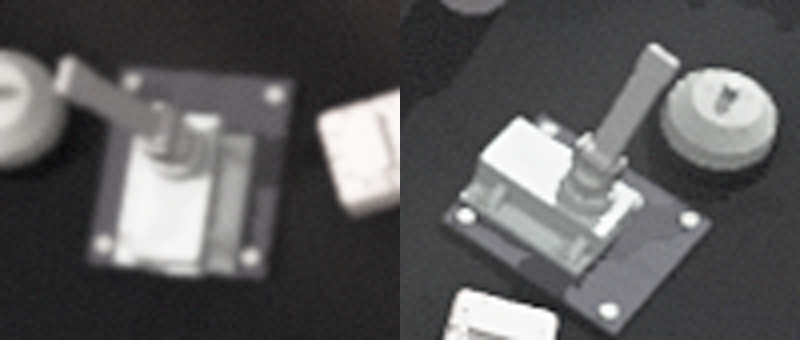

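The crop confirms it. The grey mount's sleeve is flush with the near plate edge, so the mouth faces the robot and x points away at a yaw of about -0.13. The lever leans away to the upper left. Next, close looks with the wrist camera.

Run:
```python
from h import *
manip.goto([0.62,0.26,0.36],[np.pi,0,-0.13+np.pi]); save('wrist','w_m')
manip.goto([0.62,-0.2,0.30],[np.pi,0,1.69]); save('wrist','w_c')
for n in('w_m','w_c'):
    m=np.load(f'pics/{n}.npz');Rm=cv2.Rodrigues(m['rvec'])[0];print(-Rm.T@m['tvec'].ravel(),Rm[2],m['intrinsics'][0,0])
print(readout.get_clock(),readout.get_qpos(), ray('top0',[[145,243]],0.0))
```

```text
[0.54859453 0.2697885  0.53117814] [ 0.24896477 -0.03185544 -0.96798852] 429.5529277825066
[ 0.61126943 -0.12871821  0.47165837] [ 0.03034008 -0.24976106 -0.96783206] 429.5529277825066
3.8083 [-3.27859694e-01  4.10568840e-01  1.21267169e+00  4.07018002e-04
  1.51791043e+00 -4.48984631e-01] [[0.51067018 0.40110995 0.        ]]
```

View pics/w_m.png

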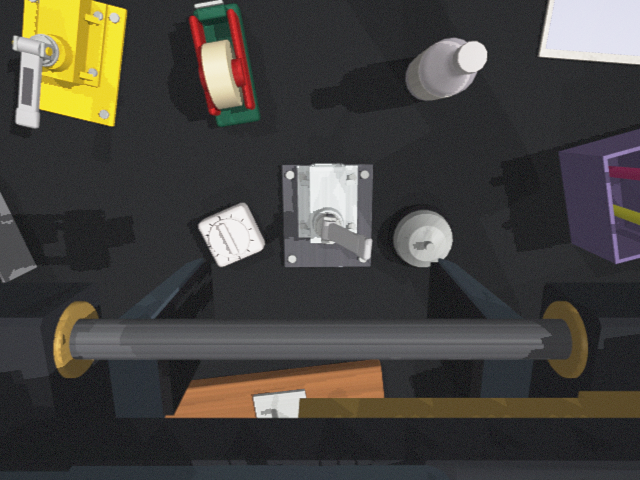

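View pics/w_c.png

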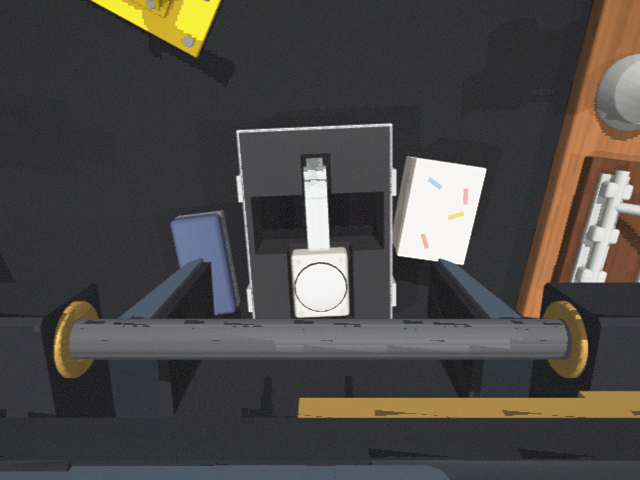

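w_m shows the grey mount's plate corners at (283,165), (373,165), (370,267) and (284,267), with the mouth at the top edge, the bolt at (327,222) and the lever tip at (365,248). w_c shows the bar at cols 305–328, rows 160–250, and the button at (320,287). I'll refine both numerically.

Run:
```python
from h import *
g=cv2.imread('pics/w_c.png',0).astype(int)
L=[];Rr=[]
for r in range(188,246,6):
    d=np.diff(cv2.GaussianBlur(g[r:r+1].astype(np.float32),(3,1),0)[0]); a=290+np.argmax(d[290:318])+.5; b=316+np.argmin(d[316:345])+.5
    L.append([a,r]);Rr.append([b,r])
l=ray('w_c',L,.040);q=ray('w_c',Rr,.040)
print(np.array(L)[:,0],np.array(Rr)[:,0]); w=np.linalg.norm(l-q,axis=1);print('w',w)
mid=(l+q)/2; d=np.polyfit(mid[:,1],mid[:,0],1);print('x=a*y+b',d,'yaw',np.arctan2(1,d[0]))
u=np.array([np.sin(np.arctan(d[0])),np.cos(np.arctan(d[0]))])
col=g[240:262,317];print('col317 rows240',col); 
for c in(300,340): print(c,g[240:262,c])
print('bar tip col',g[150:190,316])
# button
m=((g>150)).astype(np.uint8)
c=cv2.HoughCircles(g[240:325,280:365].astype(np.uint8),cv2.HOUGH_GRADIENT,1,30,param1=100,param2=12,minRadius=22,maxRadius=32)
print(c); c=c[0,0]; B=ray('w_c',[[280+c[0],240+c[1]]],.062)[0];print('button',B)
g=cv2.imread('pics/w_m.png',0).astype(int)
for r in range(160,215,6): print(r,g[r,276:382:2])
for c in(295,330,365): print(c,g[156:176,c])
print(ray('w_m',[[283,165],[373,165],[370,267],[284,267]],.008))
```

```text
[304.5 304.5 304.5 304.5 305.5 305.5 306.5 306.5 306.5 307.5] [326.5 326.5 327.5 327.5 327.5 328.5 328.5 328.5 328.5 329.5]
w [0.02217841 0.02225687 0.02335117 0.02343438 0.02249565 0.02360259
 0.02265771 0.02273961 0.02282211 0.02290522]
x=a*y+b [-0.17316393  0.58084363] yaw 1.7422599235549387
col317 rows240 [243 243 243 243 243 243 243 243 244 225 221 189 186 192 221 242 242 242
 242 242 244 247]
300 [ 48  52  52  53  58  67  62  57  75 151 183 184 188 189 195 228 243 242
 242 242 240 225]
340 [ 54  54  58  58  57  53  71 153 181 187 186 189 192 223 242 242 241 231
 227 230 229 229]
bar tip col [ 77  73  73  69  47  41  42  54 124 135 137 134 134 131 133 130 127 146
 161 132 142 221 231 233 231 224 222 223 220 145 199 221 222 229 238 238
 237 239 243 243]
[[[39.5 40.5 31.4]]]
button [ 0.62878717 -0.27916474  0.062     ]
160 [54 50 51 46 47 44 48 44 47 39 44 43 49 49 45 44 45 47 42 49 43 40 46 46
 41 45 43 44 52 47 46 43 42 39 43 52 46 47 45 47 43 41 45 44 43 39 48 47
 45 45 46 42 38]
166 [ 44  30  36  88 113 109 111 108 108  79 124 234 167 166 172 167 162 186
 174 189 194 195 207 2
[... 1586 characters left out ...]
 222
 218 224 229 238 229  93  94  97  96  94  94  95  52  43  40  41  43]
214 [ 36  35  33  37  73  71  71  75  72  69  74 139 170 162 173 172 169 160
 169 139 128 148 146 121 111  77  71  77 105 170 229 218 187 236 235 220
 219 224 229 238 230 103 105 100  95 100  92  99  49  41  48  42  49]
295 [ 48  49  43  45  44  45  49  38  52 100  79  73  71  72  72  72  70  74
  65  67]
330 [ 44  44  49  41  44  48  49 122 235 199 206 236 240 241 239 231 227 230
 229 227]
365 [ 44  51  49  49  48  49  46  46  72  94  96  95  93  91 139 197 199 198
 200 200]
[[0.58785845 0.21969298 0.008     ]
 [0.60183191 0.32728559 0.008     ]
 [0.73011248 0.31077689 0.008     ]
 [0.71591009 0.20152299 0.008     ]]
```

Run:
```python
from h import *
from scipy.optimize import minimize
u=np.array([np.cos(1.742),np.sin(1.742)])
print('housing top edge',ray('w_c',[[317,254.5]],.054), 'tip', ray('w_c',[[315,158]],.0345))
l=ray('w_m',[[309.5,178],[309.5,200]],.036);r=ray('w_m',[[345.5,178],[345.5,200]],.036);mid=(l+r)/2
print('sleeve',np.linalg.norm(l-r,axis=1),mid)
yaw=-.132;ex=np.array([np.cos(yaw),np.sin(yaw)]);ey=np.array([-ex[1],ex[0]]);M=np.array([.5948,.2735])
print('sleeve lateral',(mid[:,:2]-M)@ey)
t=np.linspace(0,2*np.pi,40)
def hull(n,p):
    P=[np.c_[p[0]+.026*np.cos(t),p[1]+.026*np.sin(t),0*t+z] for z in(0,.1)]
    P.append(np.c_[p[0]+.012*np.cos(t),p[1]+.012*np.sin(t),0*t+.155])
    return cv2.convexHull(proj(n,np.vstack(P)).astype(np.float32))
for n,(r0,r1,c0,c1) in {'w_m':(28,115,395,500),'top0':(210,262,100,165)}.items():
    g=cv2.imread(f'pics/{n}.png',0); k=np.zeros_like(g);k[r0:r1,c0:c1]=(g[r0:r1,c0:c1]>95)
    def cost(p):
        h=np.zeros_like(g);cv2.fillConvexPoly(h,np.round(hull(n,p)*16).astype(np.int32),1,shift=4)
        return 1-(h&k).sum()/max((h|k).sum(),1)
    s=min(((cost(p),p) for p in ((x,y) for x in np.arange(.46,.56,.003) for y in np.arange(.35,.45,.003))))
    print(n,s,'along,lat',(np.array(s[1])-M)@ex,(np.array(s[1])-M)@ey)
for z in(.07,):
  print('tape corners',[(p,((ray('w_m',[p],z)[0,:2]-M)@ex).round(3),((ray('w_m',[p],z)[0,:2]-M)@ey).round(3)) for p in((258,118),(220,125),(192,8),(237,5))])
```

```text
housing top edge [[ 0.6232564  -0.25461112  0.054     ]] tip [[ 0.6098645  -0.16036564  0.0345    ]]
sleeve [0.04138696 0.04192443] [[0.6069733  0.2708812  0.036     ]
 [0.63232475 0.2676993  0.036     ]]
sleeve lateral [-0.00099381 -0.00081135]
w_m (np.float64(0.12076806467913093), (np.float64(0.5110000000000001), np.float64(0.401))) along,lat -0.09985216208141005 0.11536132682865519
top0 (np.float64(0.25249500998003993), (np.float64(0.5110000000000001), np.float64(0.401))) along,lat -0.09985216208141005 0.11536132682865519
tape corners [((258, 118), np.float64(-0.053), np.float64(-0.074)), ((220, 125), np.float64(-0.046), np.float64(-0.114)), ((192, 8), np.float64(-0.156), np.float64(-0.135)), ((237, 5), np.float64(-0.159), np.float64(-0.091))]
```

Some planning facts from this. The sanitiser stands beside the insertion strip, 0.115 m to the side, and the gripper body is ±89 mm wide. I'll grip the bar close to the housing with the tool leaning 25° towards the mount, so the body stays ahead of the bottle. The last stretch I'll push with closed fingers turned 90°.

```bash
cat >> h.py <<'E'
YS=1.742; US=np.array([np.cos(YS),np.sin(YS)]); SO=np.array([.6249,-.2546])
YM=-.132; EX=np.array([np.cos(YM),np.sin(YM)]); EY=np.array([-EX[1],EX[0]]); M=np.array([.5948,.2735])-.0006*EY
def mp(a,l,z): return [*(M+a*EX+l*EY),z]
LEAN=.436
E
python3 - <<'E'
from h import *
g=SO+21*.001*US; o=[np.pi,LEAN,YS]
om=[np.pi,LEAN,YM]
for p,q in(([*g,.2],o),([*g,.0215],o),(mp(-.085,0,.2),om),(mp(-.085,0,.009),om),(mp(-.03,0,.009),om),(mp(-.17,0,.01),[np.pi,0,YM+np.pi/2]),(mp(-.17,0,.01),[np.pi,0,YM-np.pi/2])):
    s=manip.solve_ik(p,q);print(None if s is None else np.round(s,2))
eoat.set_gripper(.05,40)
manip.goto([*g,.14],o)
hit=manip.servo_line([*g,.0215],guard=10);print(hit,readout.get_tcp_pos())
if not hit:
    print(eoat.set_gripper(.0,40),readout.get_grip_width(),readout.get_grip_force())
    print(manip.servo_line([*g,.2],speed=.12),readout.get_grip_width(),readout.get_contact_force())
    manip.goto(mp(-.085,0,.2),om)
    print(readout.get_qpos(),readout.get_tcp_pos(),readout.get_grip_width()); save('wrist','w_h');save('scene','s_h')
    a=cv2.imread('pics/w_h.png');b=cv2.imread('pics/s_h.png')[20:320,320:640]
    cv2.imwrite('pics/held.png',np.hstack([cv2.resize(a,(400,300)),cv2.resize(b,(400,375))[:300]]))
print(readout.get_clock())
E
```

```text
[-0.18  0.4   1.56 -0.47  1.07 -0.14]
[-0.18  0.58  1.77 -0.63  0.74  0.11]
[0.37 0.55 1.3  0.21 1.67 2.05]
[0.37 0.71 1.51 0.21 1.31 1.98]
[0.34 0.78 1.37 0.19 1.39 1.96]
[ 0.58  0.45  1.96 -0.    0.73  0.72]
[ 0.58  0.45  1.96  0.    0.73 -2.43]
False [ 0.62216616 -0.23427107  0.02262402]
False 0.021392347858172074 39.99367609620094
False 0.02197115219792653 [-0.0834952  -0.14465428 -1.8064313 ]
[0.37009831 0.55029732 1.30318118 0.20520345 1.67317285 2.05434554] [0.51081441 0.2834989  0.1998612 ] 0.021646286549642197
10.4083
```

View pics/held.png

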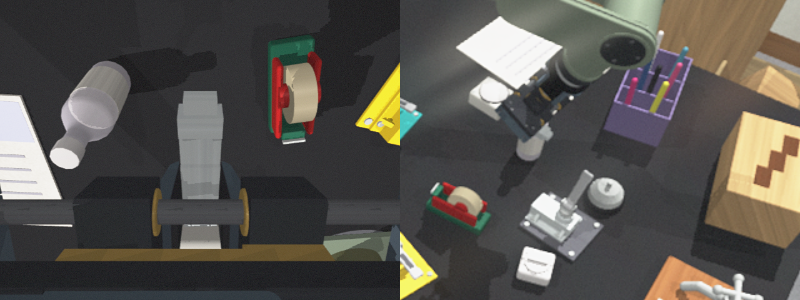

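The bar is held straight and centred in the wrist view (cols 178–222 of 400, tip at the top). Scene crop: the housing is at (490,95) behind the gripper, and the mount is ahead with its lever open. Now down and in.

Run:
```python
from h import *
manip.servo_line(mp(-.081,0,.2))
print(manip.servo_line(mp(-.081,0,.0095),speed=.12,guard=10),readout.get_tcp_pos())
for a in(-.06,-.045,-.03):
    h=manip.servo_line(mp(a,0,.0095),speed=.04,guard=10)
    p=readout.get_tcp_pos()-np.array([*M,0]);print(h,p[:2]@EX,p[:2]@EY,p[2],np.round(readout.get_contact_force(),1),readout.get_grip_width())
    if h: break
print(readout.get_clock()); save('scene','s_i')
b=cv2.imread('pics/s_i.png')[80:260,340:580];cv2.imwrite('pics/ins.png',cv2.resize(b,(800,600),interpolation=cv2.INTER_CUBIC))
```

```text
False [0.51490375 0.2837556  0.01016877]
False -0.06010011012797207 -0.00010411183730887578 0.009342420172124517 [-0.2  0.7 -1.3] 0.0216973697987813
False -0.04490037375622716 -6.106794309723326e-05 0.009393152300726463 [-0.8  0.3 -2.5] 0.021862240506178885
False -0.031723943322235056 1.9852848087933108e-05 0.00964916915673925 [-5.2  1.5 -1.2] 0.021500392996385672
14.125
```

View pics/ins.png

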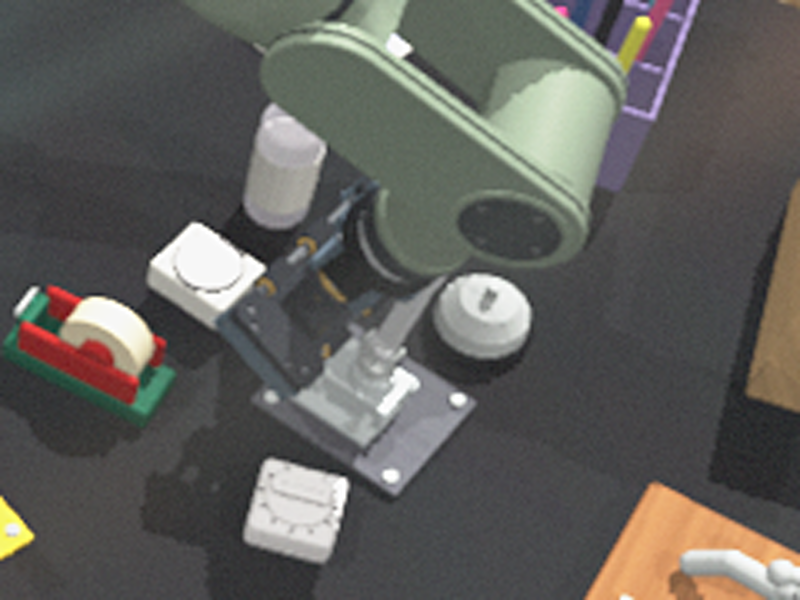

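It's about 42 mm in and aligned, with the finger just meeting the mouth. Now I release, turn 90° and push it home with the closed fingers.

Run:
```python
from h import *
manip.servo_line(mp(-.034,0,.0095),speed=.04)
eoat.set_gripper(.046)
print(manip.servo_line(mp(-.034,0,.19),speed=.2,guard=15))
op=[np.pi,0,YM+np.pi/2]
manip.goto(mp(-.17,0,.19),op); eoat.set_gripper(0,40)
print(manip.servo_line(mp(-.17,0,.009),speed=.15,guard=10),readout.get_tcp_pos(),readout.get_clock())
h=manip.servo_line(mp(-.07,0,.009),speed=.035,guard=15)
p=readout.get_tcp_pos()-np.array([*M,0]);print(h,p[:2]@EX,p[:2]@EY,p[2],readout.get_contact_force(),readout.get_clock())
```

```text
False
False [0.42675323 0.29563082 0.00970015] 19.3917
True -0.12608762519445033 -0.0011620042228312735 0.008379240257835579 [-0.0117131   0.34840078  0.33568621] 20.875
```

Run:
```python
from h import *
save('scene','s_p');save('wrist','w_p')
b=cv2.imread('pics/s_p.png')[80:260,340:580];a=cv2.imread('pics/w_p.png')
cv2.imwrite('pics/push.png',np.hstack([cv2.resize(b,(440,330),interpolation=cv2.INTER_CUBIC),cv2.resize(a,(360,270))[:].copy() if 0 else cv2.copyMakeBorder(cv2.resize(a,(360,270)),0,60,0,0,0)]))
```

```text
(no output)
```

View pics/push.png

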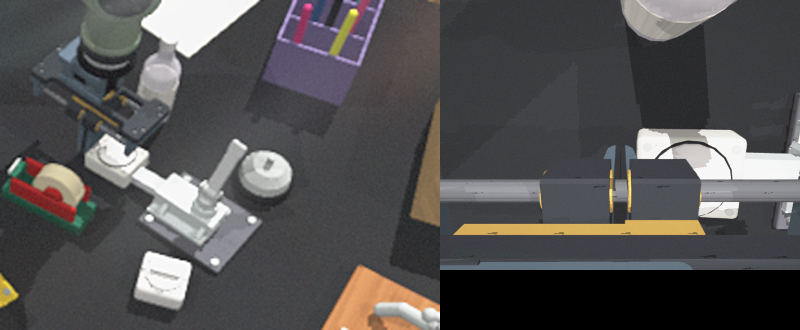

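The fingers sit squarely on the housing's rear face (scene crop (120,140)). The bar is in the sleeve with roughly 40 mm still showing, and the bystanders are undisturbed. I'll keep pushing in steps.

Run:
```python
from h import *
for k in range(6):
    h=manip.servo_line(mp(-.070,0,.009),speed=.04,guard=28)
    p=readout.get_tcp_pos()-np.array([*M,0]);print(h,p[:2]@EX,p[:2]@EY,p[2],readout.get_contact_force().round(1),readout.get_ft_torque().round(2),readout.get_clock())
    if p[:2]@EX>-.0875: break
```

```text
True -0.1253603097517095 -0.003754971890283096 0.006879352624459885 [-1.5  0.5  1.2] [0.02 0.22 0.05] 21.5333
True -0.12567939029583491 -0.005899503227307657 0.005500410918611837 [-1.4  1.   1.1] [0.02 0.32 0.02] 22.0833
True -0.12624235979653659 -0.00794992205349203 0.004233513135189781 [-1.9  0.2  1.3] [0.04 0.42 0.05] 22.65
True -0.1268540980149233 -0.010025807219985784 0.0032160831957757825 [-2.5  0.3  2. ] [0.11 0.36 0.03] 23.2417
True -0.1269333748198352 -0.01169458920841171 0.002717994834588712 [-2.5  0.6  2. ] [0.05 0.33 0.05] 23.8583
True -0.12569385187520005 -0.012508735710236188 0.002817172578031081 [-2.3  0.5  2.2] [0.02 0.35 0.02] 24.5
```

The drooping bar is wedging, and the fingers slide instead of moving it. I'll grip the housing by its sides, level it and then push it home.

Run:
```python
from h import *
def st(*x):
    p=readout.get_tcp_pos()-np.array([*M,0]);print(*x,(p[:2]@EX).round(4),(p[:2]@EY).round(4),p[2].round(4),readout.get_contact_force().round(1),readout.get_clock());return p[:2]@EX
manip.servo_line(mp(-.14,-.005,.012),speed=.15); manip.servo_line(mp(-.14,-.005,.17),speed=.3)
eoat.set_gripper(.08,45)
d=.08; A=-.079
manip.goto(mp(A,0,.17),[np.pi,LEAN-d,YM])
st(manip.servo_line(mp(A,0,.010),speed=.15,guard=10))
eoat.set_gripper(0,50); print(readout.get_grip_width(),readout.get_grip_force())
st(manip.servo_line(mp(A,0,.0185),[np.pi,LEAN,YM],speed=.02,guard=25))
for k in range(3):
    h=manip.servo_line(mp(-.03,0,.0185),speed=.04,guard=20); a=st(h,readout.get_grip_width())
    if a>-.04: break
```

```text
False -0.0784 0.0004 0.0109 [-0.2  0.3  0.3] 29.1917
0.057925379727364466 49.9571567773819
False -0.0791 -0.0001 0.0181 [ 0.1 -0.  -1.5] 30.2333
True 0.0577098760905569 -0.0436 -0.0003 0.019 [-1.2  0.4  3.6] 31.2167
True 0.0575465854623502 -0.0435 -0.0005 0.0193 [-2.8 -0.3  3.7] 31.5083
True 0.057761206028542685 -0.0433 -0.0007 0.0195 [-1.1 -0.9  3.5] 31.7917
```

Run:
```python
from h import *
for dl in(.001,-.001):
    h=manip.servo_line(mp(-.03,dl,.020),speed=.05,guard=32); p=readout.get_tcp_pos()-np.array([*M,0]);print(h,p[:2]@EX,p[:2]@EY,p[2],readout.get_contact_force().round(1),readout.get_grip_width())
save('scene','s_q');save('wrist','w_q');save('top','t_q')
b=cv2.imread('pics/s_q.png')[120:240,380:510];a=cv2.imread('pics/w_q.png')[:330];c=cv2.imread('pics/t_q.png')[140:260,140:270]
f=lambda x:cv2.resize(x,(400,300),interpolation=cv2.INTER_CUBIC)
cv2.imwrite('pics/home.png',np.vstack([np.hstack([f(b),f(a)]),np.hstack([f(c),f(c)*0])]))
print(readout.get_clock())
```

```text
False -0.04227854791680316 -0.0009415693625958044 0.0202228060588514 [-26.5   0.9   3.3] 0.05775446895709921
False -0.042291941827612985 -0.0009529509247481772 0.020175577708319563 [-26.1   5.8   1.5] 0.057783063160308255
32.625
```

View pics/home.png

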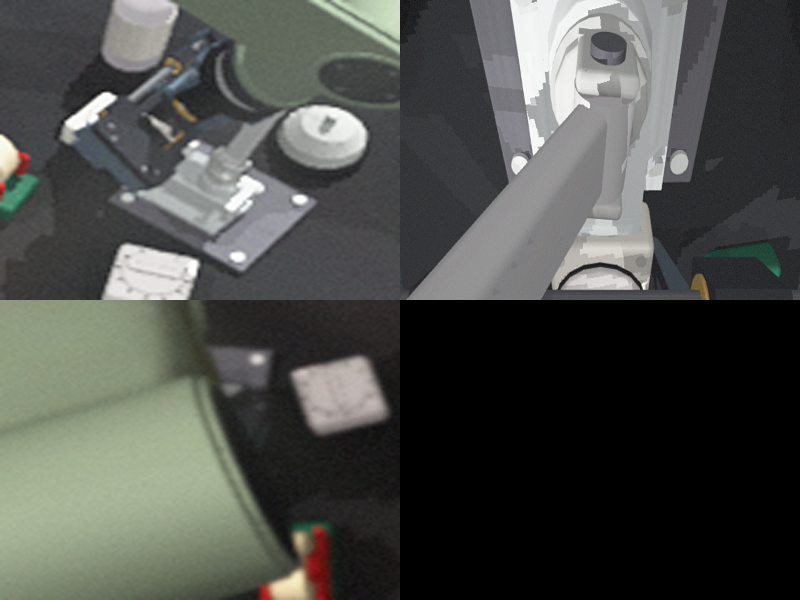

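The wrist view (590,235) shows the housing face flush against the sleeve end with no bar visible, and the push met a hard stop at 26 N, so it's home. The lever is open at lower left. Now I'll release, clear, and get the lever's bearing from w_m.

Run:
```python
from h import *
eoat.set_gripper(.08)
print(manip.servo_line(mp(-.045,0,.19),speed=.2,guard=15),readout.get_clock())
AX=M+.065*EX
for th in(1.95,2.1):
    best=[]
    for q in np.arange(1.3,2.81,.02):
        a=YM-q; d=np.array([np.cos(a),np.sin(a)]); zp=.066+.00127*(6.28-q)
        P=np.array([*(AX+.078*np.cos(th)*d),zp+.078*np.sin(th)])
        e=proj('w_m',P)[0]-[366,249]; best.append((np.hypot(*e),q,e.round(1)))
    print(th,min(best,key=lambda t:t[0]))
manip.goto([*(AX-.05*EX),.30],[np.pi,0,YM+np.pi]); save('wrist','w_l')
print(proj('w_l',[*AX,.072]),readout.get_clock(),readout.get_qpos()[5])
```

```text
False 34.1583
1.95 (np.float64(5.723422420720784), np.float64(1.6000000000000003), array([-5.7, -0.2]))
2.1 (np.float64(4.714395029147879), np.float64(1.6400000000000003), array([4.7, 0.2]))
[[320.53112955 255.22758035]] 36.8 -1.0376561139081402
```

View pics/w_l.png

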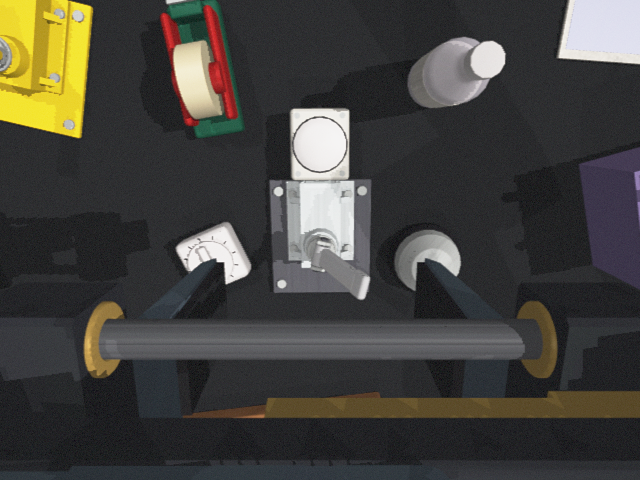

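The switch is home and straight in w_l: housing at (320,145) flush with the sleeve at row 180. The lever runs from (320,250) to its tip at (363,289). I'll refit the lever, pinch it and crank it round.

```bash
cat >> h.py <<'E'
AX=M+.065*EX
def crank(q,r=.027,h=.036):
    y=YM-q+2*np.pi; d=np.array([np.cos(y),np.sin(y)])
    return [*(AX-r*d),.066+.00127*(6.28-q)+h],[np.pi,0,y]
E
python3 - <<'E'
from h import *
for th in(1.95,2.02,2.1):
    def e(q):
        d=np.array([np.cos(YM-q),np.sin(YM-q)]);zp=.066+.00127*(6.28-q)
        return proj('w_l',[*(AX+.078*np.cos(th)*d),zp+.078*np.sin(th)])[0]-[363,289]
    q=min(np.arange(1.3,2.81,.02),key=lambda q:np.hypot(*e(q)));print(th,q,e(q).round(1))
q0=max(q,1.8);p,o=crank(q0)
print(q0,manip.solve_ik(p,o),manip.solve_ik(*crank(6.3)))
eoat.set_gripper(.07,30)
manip.goto([p[0],p[1],.24],o)
print(manip.servo_line(p,speed=.12,guard=8),readout.get_tcp_pos(),p)
eoat.set_gripper(0,30);print(readout.get_grip_width(),readout.get_grip_force(),readout.get_contact_force().round(1),readout.get_clock())
E
```

```text
1.95 1.7600000000000005 [-7.4 -1.5]
2.02 1.7800000000000005 [-1.8 -0.6]
2.1 1.8200000000000005 [3.9 1.1]
1.8200000000000005 [ 0.39241079  0.63170702  1.3098278   0.          1.20005783 -2.36797819] [ 3.84542231e-01  5.71928201e-01  1.43850584e+00 -4.44089210e-16
  1.13115861e+00  2.10415325e+00]
False [0.6698161  0.28960957 0.10876472] [np.float64(0.6692005978055564), np.float64(0.28941198662614775), np.float64(0.10766419999999999)]
0.021294090893476017 29.99999910593033 [-1.2  0.6  0.9] 40.4417
```

Run:
```python
from h import *
for q in np.append(np.arange(2.1,6.25,.28),6.30):
    h=manip.servo_line(*crank(q),speed=.025,guard=25)
    f=readout.get_contact_force();print(round(q,2),h,f.round(1),readout.get_ft_torque()[2].round(2),round(readout.get_grip_width(),4))
    if h: break
print(readout.get_tool_rot(),readout.get_tcp_pos(),readout.get_clock())
```

```text
2.1 False [-0.5  1.4  0.4] -0.03 0.0212
2.38 False [-0.3  0.1  0.1] -0.08 0.0215
2.66 False [-0.7  1.3 -0. ] -0.11 0.0215
2.94 False [ 0.1  0.7 -0. ] -0.07 0.0218
3.22 False [-0.3  1.4  0.5] -0.02 0.0215
3.5 False [ 0.5  0.7 -0.1] -0.09 0.0219
3.78 False [ 0.2  1.  -0.6] -0.1 0.0217
4.06 False [ 0.4  0.2 -0.5] -0.06 0.0216
4.34 False [0.8 0.  0.7] -0.08 0.0217
4.62 False [-0.7 -1.5  0.2] -0.03 0.0216
4.9 False [-0.2 -1.6  0.4] -0.1 0.0216
5.18 False [-0.5 -1.3 -0.2] -0.05 0.0218
5.46 False [-1.8 -2.5  0.8] -0.1 0.0213
5.74 False [-1.8 -1.4  1.2] -0.09 0.0215
6.02 False [-1.5 -0.8  1.5] -0.09 0.0218
6.3 False [-2.5 -2.7  2.6] 0.17 0.0216
[ 3.14124685e+00  4.88515459e-04 -1.45482765e-01] [0.63226739 0.26810036 0.10197574] 47.6417
```

Run:
```python
from h import *
manip.servo_line(*crank(6.40),speed=.02,guard=30);manip.pause(.2);print(readout.get_contact_force().round(1),readout.get_ft_torque()[2].round(2))
manip.servo_line(*crank(6.31),speed=.02,guard=30)
eoat.set_gripper(0,6); s=.0613;o=[np.pi,0,YM-.02]
for t in np.append(np.arange(1.85,.1,-.2),[.03]):
    h=manip.servo_line([*(AX+s*np.cos(t)*EX),.066+s*np.sin(t)-.019],o,speed=.05,guard=25)
    print(round(t,2),h,readout.get_contact_force().round(1),round(readout.get_grip_width(),4))
    if h: break
p=readout.get_tcp_pos();print(p,(p[:2]-AX)@EX,readout.get_clock())
```

```text
[-3.  -6.4  3.3] 0.53
1.85 False [-2.6 -2.4  1.7] 0.0217
1.65 False [-1.5 -2.9  2.6] 0.0222
1.45 False [-1.1 -2.7  5.4] 0.0218
1.25 False [-0.3 -2.3  5.3] 0.0218
1.05 False [ 1.6 -1.7  4.9] 0.022
0.85 False [ 2.  -2.9  5.1] 0.0219
0.65 False [ 3.5 -2.1  4.4] 0.0221
0.45 False [ 3.  -1.3  3.2] 0.0221
0.25 False [ 5.2 -0.7  3.7] 0.0216
0.03 False [ 3.6 -0.4  3.6] 0.021
[0.7202858  0.25663161 0.04879822] 0.06161432076496046 52.5333
```

Run:
```python
from h import *
eoat.set_gripper(.05); P=AX+.064*EX; o=[np.pi,0,YM]
manip.servo_line([*P,.12],o,speed=.15); eoat.set_gripper(0,20)
print(manip.servo_line([*P,.055],speed=.05,guard=15),readout.get_tcp_pos(),readout.get_contact_force().round(1))
manip.servo_line([*P,.30],speed=.25)
manip.goto([*(AX-.08*EX),.32],[np.pi,0,YM]) if 0 else None
save('scene','s_end');save('top','t_end');print(readout.get_contact_force().round(1),readout.get_clock())
# numeric check: frame differences at bystanders / switch vs. earlier
for n0,n1 in(('scene0','s_end'),):
    a,b=[cv2.imread(f'pics/{n}.png',0) for n in(n0,n1)]
    for k,(x,y) in dict(timer=(429,233),bell=(485,175),tape=(367,185),eraser=(265,340),gift=(385,362),sanit=(426,125)).items():
        t=a[y-14:y+14,x-16:x+16];r=cv2.matchTemplate(b[y-30:y+30,x-32:x+32],t,cv2.TM_CCOEFF_NORMED);_,v,_,l=cv2.minMaxLoc(r);print(k,round(v,2),l[0]-16,l[1]-16)
```

```text
True [0.722196   0.25602202 0.06888027] [-3.6 -1.2  9.8]
[ 0.1  0.  -0.8] 56.7917
timer 1.0 0 0
bell 0.97 0 0
tape 1.0 0 0
eraser 0.96 0 0
gift 0.95 0 0
sanit 0.99 0 0
```

The lever top stopped the press at 69 mm, which is flat, and none of the bystanders moved. Handing in.

```bash
python3 -c "
from h import *
print(manip.job_done(),readout.get_clock())"
```

```text
the job is handed in; nothing more can be done
the job is handed in; nothing more can be done
```

The job is handed in at about 57 s: the bar is home in the grey mount's sleeve with the button up, the bolt is turned to its stop, the lever is folded flat, and image matching shows none of the six bystanders moved; the handover call returned no verdict.

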